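# Scan the blue-lidded specimen jar at the stock check

### The arm

A 6-joint arm with a two-finger parallel gripper is mounted at the origin on the work surface. World frame = base frame: x ahead of the robot, y to its left, z up, the work surface at z = 0. Lengths are in mm, angles in rad, forces in N, time in s.
With the tool pointing down it reaches from about 275 to 1000 mm from the base axis. Payload 8.4 kg.
Tool frame: the origin (TCP) lies between the finger pads; the fingertips stand r.finger_overhang ahead of it and the grasp point (between the pads) is the TCP (r.finger_overhang is the distance from the TCP to the fingertips, in mm); z points along the fingers, y is the line along which they close (so a half turn about z gives the same grasp; the last joint's range is limited). The gripper opens to 85 mm and grips with 20 to 120 N. Pads are 22 mm wide; open, the fingers measure 114 mm over their backs; the gripper's body (76 mm by 85 mm) begins 54 mm behind the grasp point. The pads swing forward as they close: fully open they stand 13 mm farther back than shut.
Start: joints at [-1.197, 0.353, 1.633, -0, 1.155, -0.002], TCP at [229.384, -581.387, 250.281] pointing down, gripper open.
Joint ranges: [-2.63, 2.63], [-0.92, 2.1], [0.06, 2.66], [-1.3, 4.44], [0, 2.69], [-3.02, 3.02]. Speed limits (rad/s): [2.22, 2.22, 2.79, 3.14, 3.14, 3.14].

### API

Orientations are given as [roll, pitch, yaw] about the fixed x, y, z axes, in that order (R = Rz(yaw) Ry(pitch) Rx(roll)).
In Python, from rig import r, cams, sign_off gives the robot as it stands.
- The arm moves only by the shell command python3 -m crank 'ROWS' [FORCE]. ROWS is JSON, a list of rows, each a list of 7 numbers: the shift along the tool's x, y, z in m, then the turn, a rotation vector about the tool's x, y, z in rad, then the closure, from 0 (fully open) to 1 (shut). In form: [[dx, dy, dz, ax, ay, az, gripper], ...]. A call has 1 to 5 rows; each row is the pose to reach, as a shift and turn from the pose commanded when the call began, along the tool's axes at that moment; what a row does not reach only later rows make up. A row lasts 1/10 s, in which the tool goes at most 50 mm and 8.59 degrees, less where a joint would pass 70% of its speed; a pose out of reach is approached as far as the arm can. A call with a gripper value outside its range is refused whole. The fingers move at their own pace and stop on an object; FORCE is the grip in N (left out, the last holds). Time passes only in rows, so rows that repeat a pose let the fingers close. It gives the time, the measured TCP pose, the force, the opening and the grip force at its end, in the units of the state.
- r.sense(): the state, without advancing time (a new reading comes with each control period).
- cams.grab_frame(name): name is "scene" or "top" or "wrist"; returns a dict with "image" (480x640x3 uint8, red, green, blue), "fx", "fy", "cx", "cy" (pixels), "D" ([k1, k2, p1, p2, k3] as OpenCV has them; the pictures are not rectified), "position" and "orientation" of the camera in the world. Camera axes: x right, y down, z forward; pixel columns grow to the right and rows downward; lengths in mm; the calibration is good to about 2 mm. A picture is of the moment at which its call begins. There is no depth.
- sign_off(): hands the job in; it is judged then, once.
The state is a dict: "clock": time; "qpos": joint angles; "qvel": joint speeds; "joint_efforts": joint torques, N m; "eef_pos": TCP position; "tcp_rot": TCP orientation; "contact_force": force on the tool from outside, world axes, zero at the start; "wrist_torque": the same for the moment, N m; "opening": opening from 0.0 (shut) to 1.0 (fully open); "grasp_force": force on a finger pad.
Only numpy, scipy, OpenCV 4.12 (cv2) and the standard library are available. Lean on these libraries where they do the work, as an engineer would, in place of code of your own. Each camera call takes 0.05 s, during which the arm holds its last target. There are 200 camera calls.

### The job

Lift the bar-code scanner out of its charging dock by its yellow head, lay it flat on the green mat and let go; then take it again by its black handle so that the red trigger is squeezed fully in, and hold it steady for at least a second with its window about 5 cm from the bar-code label of the blue-lidded jar, pointing squarely at the label's centre. Finally lay the scanner back flat on the green mat and let go, without dropping it. Leave the jars and everything else on the table where they are.

Things in the scene. Friction and masses are not known exactly. Their poses are not given: they have to be found in the camera images.
- scanner: Straight hand-held bar-code scanner, 180 mm long, about 0.2 kg, starting in the dock. Origin: middle of its underside. x axis: along its length, the way it scans; z up when it lies flat on its underside. Yellow head from x = 20 to 90 mm, 46 mm wide (y), 44 mm high; black handle from x = -90 to 20 mm, 36 mm wide, 40 mm high. It balances at about x = 15 mm.
- window (a point): Centre of the dark red scan window on the front end face of the yellow head: 90 mm ahead of the scanner's origin and 22 mm above its underside. The beam leaves along the scanner's x axis.
- spot (a point): The middle of the reading range, a point in the air 50 mm straight ahead of the window (140 mm ahead of the scanner's origin, 22 mm above its underside); it should lie on the centre of the label.
- trigger (a joint): Red sprung trigger paddle on the handle's left (+y) side. 0 = out, 0.005 m = fully in (needs about 4 N). Springs back when let go; a firm sideways grip on the handle over the paddle presses it in.
- trigger_rest (a point): Centre of the trigger paddle's outer face when out: x = -20 mm, y = +24 mm, z = 22 mm from the scanner's origin. The paddle is 50 mm long (x), 24 mm high, and stands 6 mm out of the handle's side (1 mm when pressed).
- dock: Grey charging trough fixed to the table, 46 mm high, floor 6 mm thick. Origin on the table under the docked scanner's origin, same axes. Its cheeks (11 mm thick, x = -100 to 5 mm) stand 3 mm off handle and trigger: no finger fits in. The yellow head sticks out ahead, 6 mm above the table, on a tongue 30 mm wide that ends at x = 35 mm. The scanner lifts straight up.
- mat: Dark green mat fixed to the table, 240 mm (its x) by 180 mm (its y), 2 mm thick; origin: centre of its underside.
- jar_blue: The jar to scan: round glass specimen jar with a bright blue lid, 76 mm across, 130 mm high, 0.75 kg. Origin: centre of its underside, z up. Its x axis points out through the centre of the label.
- label (a point): Centre of the white bar-code label on the blue-lidded jar's side: 38 mm out along the jar's x axis, 70 mm above its underside. The label is 60 mm wide round the jar and 50 mm high.
- jar_white: Bystander: the same jar, also labelled, with a white lid; 76 mm across, 130 mm high; origin: centre of its underside.
- jar_small: Bystander: amber jar with a dark steel lid, 56 mm across, 80 mm high; origin: centre of its underside.
- bottle: Bystander: bottle with a white cap, 60 mm across, 160 mm high; origin: centre of its underside.
- forceps: Bystander: steel forceps lying flat, 150 mm long along x; origin in their middle.
- lid_spare: Bystander: spare white jar lid, 84 mm across, 18 mm high; origin: centre of its underside.
- tray: Bystander: open steel dissecting tray, 160 x 110 x 35 mm high; origin: centre of its underside.
- notebook: Bystander: red notebook, 150 x 210 x 14 mm; origin: centre of its underside.

How it is judged (in metres and radians):
On the way, in this order (a step that is already met when the one before it is completed fails the run):
1. The scanner is out of the dock, lying flat on the mat, let go (x of scanner in the frame of mat between -0.12 and 0.12 m and y of scanner in the frame of mat between -0.09 and 0.09 m and z of scanner in the frame of mat below 0.01 m and angle between scanner's own z axis and vertical below 0.12 rad and contact force between the fingers and scanner below 0.1 N and linear speed of scanner below 0.02 m/s), for 0.3 s.
2. The scanner, trigger squeezed, is held steady, its window about 5 cm from the blue-lidded jar's label and square to it, for a second (value of joint trigger above 0.004 m and distance between spot and label below 0.025 m and angle between the x axis of scanner and the x axis of jar_blue, either way round below 0.26 rad and x of window in the frame of jar_blue above 0.05 m and linear speed of scanner below 0.03 m/s and angular speed of scanner below 0.25 rad/s and contact force between the fingers and scanner above 0.5 N), for 1 s.
At the end, for the whole second after the job is handed in: The scanner lies on its underside (tilt under 0.12 rad) on the green mat, its origin within 120 mm and 90 mm of the mat's centre along the mat's x and y, at rest, let go, its trigger out; the blue-lidded jar moved under 15 mm and every bystander under 25 mm (all of step 1 and value of joint trigger below 0.0015 m); the robot touches nothing.
It fails at once if a jar or another bystander is shifted (distance of jar_blue from where it was at the start of the episode above 0.015 m or distance of any of jar_white, jar_small, bottle, forceps, lid_spare, tray, notebook from where it was at the start of the episode above 0.025 m).
It fails at once if a jar is tipped (angle between any of jar_blue, jar_white, jar_small, bottle's own z axis and vertical above 0.35 rad).
It fails at once if the scanner is dropped (linear speed of scanner above 0.6 m/s and contact force between the fingers and scanner below 0.01 N).
It also fails if it takes over 67 s, if anything falls off the work surface, if the arm or the gripper's body presses on something with over 40 N, if the wrist force passes 120 N, or if a joint passes its speed limit or range.

## Working session

There is one attempt and no reset: what is moved stays moved. The work goes in short steps, Python scripts to look and compute and a shell command to move; the robot and the scene stay as the last step left them, time stands still between calls to the robot, and variables do not carry over. Pictures are saved under pics/ and viewed, at most 10 in all, crops included, and the job is handed in when it is done.

```bash
ls; mkdir -p pics
cat > h.py <<'E'
from rig import r,cams,sign_off
import numpy as np,cv2,sys
from scipy.spatial.transform import Rotation as R
def grab(n,f):
    g=cams.grab_frame(n); cv2.imwrite('pics/'+f,g['image'][:,:,::-1]); 
    import pickle; pickle.dump(g,open('pics/'+f+'.pkl','wb')); return g
def camR(g):
    o=np.array(g['orientation'],float)
    return o if o.shape==(3,3) else (R.from_euler('xyz',o).as_matrix() if o.size==3 else R.from_quat(o).as_matrix())
def px(g,uv,z):
    K=np.array([[g['fx'],0,g['cx']],[0,g['fy'],g['cy']],[0,0,1]])
    n=cv2.undistortPoints(np.array(uv,float).reshape(-1,1,2),K,np.array(g['D'],float)).reshape(-1,2)
    d=np.c_[n,np.ones(len(n))]@camR(g).T; p=np.array(g['position'],float)
    return p+d*((np.broadcast_to(z,len(n))-p[2])/d[:,2])[:,None]
def load(f):
    import pickle; return pickle.load(open('pics/'+f+'.pkl','rb'))
E
python3 - <<'E'
from h import *
for n in('top','scene'):
    g=grab(n,n+'1.png'); print(n,g['position'],g['orientation'],g['fx'],g['D'])
print(r.sense(),r.finger_overhang)
E
```

```text
pics
top [ 413.18605818   26.10071194 1671.22026539] [-3.05305931  0.01091646 -1.59730824] 552.6057019809002 [-0.0966887  0.         0.         0.         0.       ]
scene [1510.60502313 -182.20428123  877.9581416 ] [-2.24961546  0.0216363   1.3177555 ] 567.3919553205475 [-0.13492901  0.          0.          0.          0.        ]
{'clock': 0.1, 'qpos': array([-1.19741523e+00,  3.53581582e-01,  1.63404349e+00, -1.52495469e-05,
        1.15522968e+00, -2.38665478e-03]), 'qvel': array([ 1.35830854e-03, -1.02650397e-03, -1.74961651e-03, -1.85078539e-03,
        3.15979858e-04, -1.86408442e-05]), 'joint_efforts': array([-3.96745054e-04, -6.06357551e+01, -3.42819858e+01,  6.57558104e-06,
        3.82112587e-03, -1.19716514e-06]), 'eef_pos': array([ 229.22291688, -581.01366276,  249.64203385]), 'tcp_rot': array([-3.14033053e+00,  1.09316242e-05,  3.75773928e-01]), 'contact_force': array([0.48111509, 0.04454747, 0.42413936]), 'wrist_torque': array([-0.0177541 ,  0.02717777, -0.02144222]), 'grasp_force': 0.0, 'opening': 1.0005554462407564} 19.0
```

View pics/top1.png

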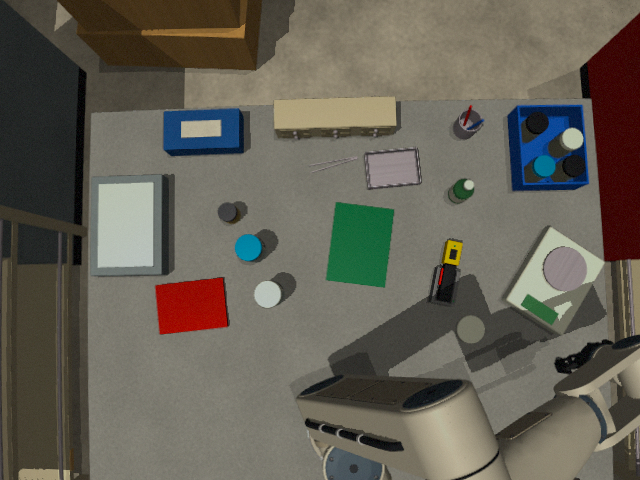

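View pics/scene1.png

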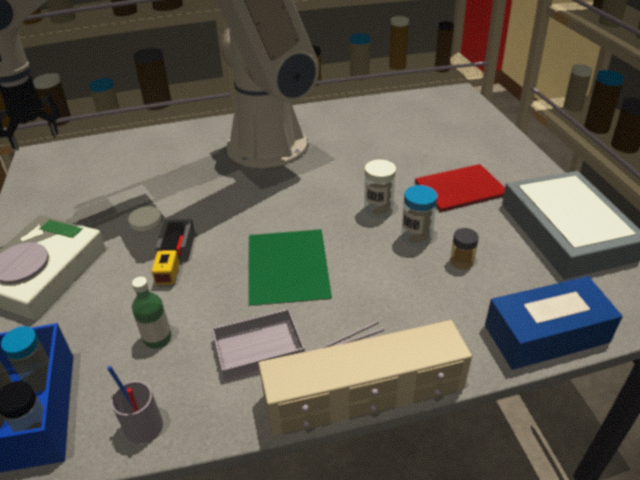

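The top view shows the scanner from (455,240) to (443,304), the mat centred near (360,245), and the blue lid at (249,248). In the scene view the label faces the camera at about (413,222). I'll enlarge those regions.

Run:
```python
from h import *
a=cv2.imread('pics/top1.png'); b=cv2.imread('pics/scene1.png')
A=cv2.resize(a[230:312,420:480],None,fx=6.5,fy=6.5,interpolation=cv2.INTER_CUBIC)  # 390x533
B=cv2.resize(b[178:248,385:445],None,fx=6.5,fy=6.5,interpolation=cv2.INTER_CUBIC)
H=533;B=cv2.copyMakeBorder(B,0,H-B.shape[0],0,0,cv2.BORDER_CONSTANT)
cv2.imwrite('pics/crop1.png',np.hstack([A[:H],B]))
hsv=cv2.cvtColor(a,cv2.COLOR_BGR2HSV); g=load('top1.png')
def blob(lo,hi,box):
    m=cv2.inRange(hsv,lo,hi); k=np.zeros_like(m); x0,y0,x1,y1=box; k[y0:y1,x0:x1]=m[y0:y1,x0:x1]
    c=max(cv2.findContours(k,0,2)[0],key=cv2.contourArea); return cv2.minAreaRect(c)
for n,lo,hi,box,z in (('mat',(60,80,30),(90,255,200),(310,190,410,300),2),('blue',(90,120,60),(110,255,255),(225,225,275,275),130),('head',(20,120,80),(35,255,255),(430,230,480,280),50)):
    q=blob(lo,hi,box); print(n,q,px(g,[q[0]],z)[0].round(1)); 
    if n!='blue': print(px(g,cv2.boxPoints(q),z).round(1))
```

```text
mat ((359.8461608886719, 244.23080444335938), (59.28860092163086, 78.88609313964844), 7.125016689300537) [548.3 -46.9   2. ]
[[ 443.9   59.7    2. ]
 [ 681.5   23.8    2. ]
 [ 653.9 -155.     2. ]
 [ 417.  -116.8    2. ]]
blue ((248.0, 247.0), (26.0, 26.0), 90.0) [538.8 272.5 130. ]
head ((451.813232421875, 252.49624633789062), (17.753128051757812, 24.26465606689453), 10.619654655456543) [ 512.5 -315.2   50. ]
[[ 483.2 -281.4   50. ]
 [ 553.2 -297.8   50. ]
 [ 542.  -349.2   50. ]
 [ 472.1 -332.7   50. ]]
```

View pics/crop1.png

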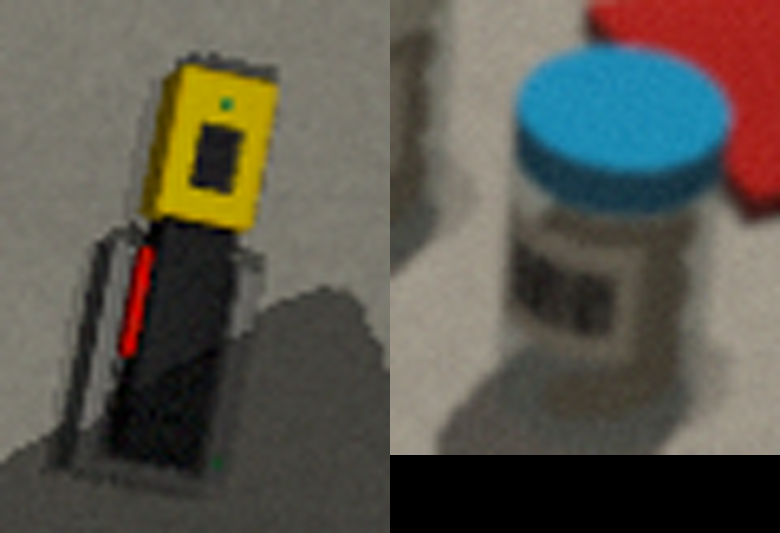

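```bash
cat >> h.py <<'E'
def to(p,yaw):
    "shift (m) and turn in tool axes from the present pose to TCP p (mm), tool down with x at yaw"
    s=r.sense(); T=R.from_euler('xyz',s['tcp_rot']); G=R.from_euler('xyz',[np.pi,0,yaw])
    d=T.inv().apply(np.array(p)-s['eef_pos'])/1000
    print('shift',d.round(4),'turn',(T.inv()*G).as_rotvec().round(3),'at',s['eef_pos'].round(1),s['tcp_rot'].round(3),'t',s['clock'])
E
python3 - <<'E'
from h import *
g=load('top1.png')
c=np.array([[185,65],[278,83],[253,230],[160,218],[105,458],[200,470]])/6.5+[420,230]-0.5+0.5/6.5
P=px(g,c,[50,50,50,50,46,46]); print(P.round(1))
f,b,t=(P[0]+P[1])/2,(P[2]+P[3])/2,(P[4]+P[5])/2
print('len',np.linalg.norm(f-b),np.linalg.norm((f-t)[:2]),'w',np.linalg.norm(P[0]-P[1]))
u=(f-t)[:2]; yaw=np.arctan2(u[1],u[0]); u/=np.linalg.norm(u); print('yaw',yaw,np.arctan2((f-b)[1],(f-b)[0]))
o=(f[:2]-90*u+t[:2]+90*u)/2; print('origin',o)
h=o+42*u; print('grasp',h)
to([*h,110],yaw)
E
```

```text
[[ 551.  -305.7   50. ]
 [ 541.7 -347.9   50. ]
 [ 475.3 -333.4   50. ]
 [ 481.9 -291.3   50. ]
 [ 374.5 -262.6   46. ]
 [ 367.8 -305.5   46. ]]
len 69.30499834995469 180.35289277974786 w 43.19833184709376
yaw -0.23953574287371673 -0.2106551523505483
origin [ 458.75542577 -305.42439892]
grasp [ 499.55625123 -315.38896823]
shift [ 0.349  -0.1477  0.1398] turn [-0.001  0.     0.615] at [ 229.2 -581.   249.6] [-3.14   0.     0.376] t 0.1
```

```bash
python3 -m crank '[[0.35,-0.148,0,0,0,0.61,0],[0.35,-0.148,0,0,0,0.61,0],[0.35,-0.148,0,0,0,0.61,0],[0.35,-0.148,0,0,0,0.61,0],[0.35,-0.148,0,0,0,0.61,0]]' 80
python3 - <<'E'
from h import *
to([499.5,-315.4,130],-0.235)
E
```

```text
clock: 0.6
eef_pos: [402.0, -411.7, 250.1]
tcp_rot: [-3.142, 0.0, -0.24]
contact_force: [1.0, -0.2, -0.4]
opening: 1.0
grasp_force: 0.0
shift [ 0.0718 -0.1167  0.1201] turn [-0.     0.    -0.005] at [ 402.  -411.7  250.1] [-3.142  0.    -0.24 ] t 0.6
```

```bash
python3 -m crank '[[0.072,-0.117,0.06,0,0,0,0],[0.072,-0.117,0.12,0,0,0,0],[0.072,-0.117,0.12,0,0,0,0],[0.072,-0.117,0.12,0,0,0,0],[0.072,-0.117,0.12,0,0,0,0]]'
python3 - <<'E'
from h import *
to([499.5,-315.4,28],-0.235)
g=grab('wrist','w1.png')
E
```

```text
clock: 1.1
eef_pos: [497.9, -312.5, 126.3]
tcp_rot: [-3.139, 0.006, -0.231]
contact_force: [-0.5, -0.7, 0.6]
opening: 1.001
grasp_force: 0.0
shift [0.0028 0.0027 0.0983] turn [-0.003  0.006  0.004] at [ 497.9 -312.5  126.3] [-3.139  0.006 -0.231] t 1.1
```

View pics/w1.png

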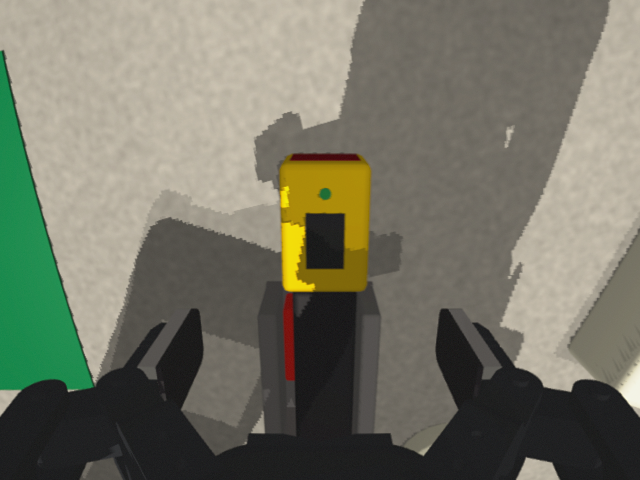

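The head is centred between the fingers and aligned, with its top face between (283,163) and (370,290). I'll check this against the wrist calibration.

Run:
```python
from h import *
g=load('w1.png'); P=px(g,[[283,163],[370,163],[369,291],[283,291]],50)
f,b=(P[0]+P[1])/2,(P[2]+P[3])/2; u=(f-b)[:2];L=np.linalg.norm(u);u/=L
print(P.round(1),L,np.linalg.norm(P[0]-P[1]),np.arctan2(u[1],u[0]))
h=((f+b)/2)[:2]-13*u; print(h); to([*h,28],np.arctan2(u[1],u[0]))
```

```text
[[ 551.1 -306.3   50. ]
 [ 541.4 -347.6   50. ]
 [ 474.2 -333.9   50. ]
 [ 484.7 -288.8   50. ]] 68.57463345511876 42.34688006487588 -0.22915386575159352
[ 500.18118784 -316.21538949]
shift [0.003  0.0015 0.1002] turn [-0.001  0.004 -0.003] at [ 497.9 -314.2  128.2] [-3.14   0.004 -0.232] t 1.15
```

```bash
python3 -m crank '[[0.001,0.001,0.04,0,0,0,0],[0.001,0.001,0.08,0,0,0,0],[0.001,0.001,0.102,0,0,0,0],[0.001,0.001,0.102,0,0,0,0],[0.001,0.001,0.102,0,0,0,0]]' && python3 -m crank '[[0,0,0,0,0,0,0.3],[0,0,0,0,0,0,0.6],[0,0,0,0,0,0,1],[0,0,0,0,0,0,1],[0,0,0,0,0,0,1]]' 80
```

```text
clock: 1.65
eef_pos: [499.3, -318.3, 29.5]
tcp_rot: [3.141, -0.001, -0.235]
contact_force: [0.3, -0.4, 0.2]
opening: 0.999
grasp_force: 0.0
clock: 2.15
eef_pos: [500.1, -317.7, 30.0]
tcp_rot: [3.141, -0.002, -0.234]
contact_force: [-1.8, -0.2, 9.1]
opening: 0.527
grasp_force: 79.7
```

```bash
python3 -m crank '[[0,0,-0.015,0,0,0,1],[0,0,-0.035,0,0,0,1],[0,0,-0.06,0,0,0,1],[0,0,-0.085,0,0,0,1],[0,0,-0.1,0,0,0,1]]'
python3 - <<'E'
from h import *
# scanner origin target on mat centre at yaw -0.2 : tcp = o+42u
y=-0.235;to([548+42*np.cos(y),-47+42*np.sin(y),130],y); to([548+42*np.cos(.3),-47+42*np.sin(.3),130],.3)
E
```

```text
clock: 2.65
eef_pos: [499.8, -317.6, 131.1]
tcp_rot: [3.141, -0.003, -0.234]
contact_force: [0.0, -0.3, -1.5]
opening: 0.532
grasp_force: 81.5
shift [ 0.0261 -0.2744  0.0009] turn [ 0.001 -0.003  0.001] at [ 499.8 -317.6  131.1] [ 3.141e+00 -3.000e-03 -2.340e-01] t 2.65
shift [ 0.0202 -0.2958  0.0009] turn [ 0.002 -0.002 -0.534] at [ 499.8 -317.6  131.1] [ 3.141e+00 -3.000e-03 -2.340e-01] t 2.65
```

```bash
python3 -m crank '[[0.003,-0.03,0,0,0,0,1],[0.008,-0.07,0,0,0,0,1],[0.012,-0.115,0,0,0,0,1],[0.016,-0.16,0,0,0,0,1],[0.02,-0.2,0,0,0,0,1]]' && python3 -m crank '[[0.003,-0.035,0,0,0,0,1],[0.005,-0.06,0,0,0,0,1],[0.006,-0.074,0.02,0,0,0,1],[0.006,-0.074,0.04,0,0,0,1],[0.006,-0.074,0.055,0,0,0,1]]'
python3 - <<'E'
from h import *
y=-0.235;to([548+42*np.cos(y),-47+42*np.sin(y),27],y)
g=grab('scene','s2.png'); a=g['image'][150:330,160:400,::-1]; cv2.imwrite('pics/s2c.png',cv2.resize(a,None,fx=3.2,fy=3.2,interpolation=2))
E
```

```text
clock: 3.15
eef_pos: [565.2, -125.3, 128.7]
tcp_rot: [-3.141, -0.0, -0.234]
contact_force: [0.0, -0.2, -2.5]
opening: 0.528
grasp_force: 81.9
clock: 3.65
eef_pos: [587.6, -56.0, 72.5]
tcp_rot: [3.141, 0.001, -0.233]
contact_force: [0.1, 0.2, -3.0]
opening: 0.534
grasp_force: 81.9
shift [0.0014 0.0004 0.0455] turn [0.    0.001 0.002] at [587.6 -56.   72.5] [ 3.141e+00  1.000e-03 -2.330e-01] t 3.65
```

View pics/s2c.png

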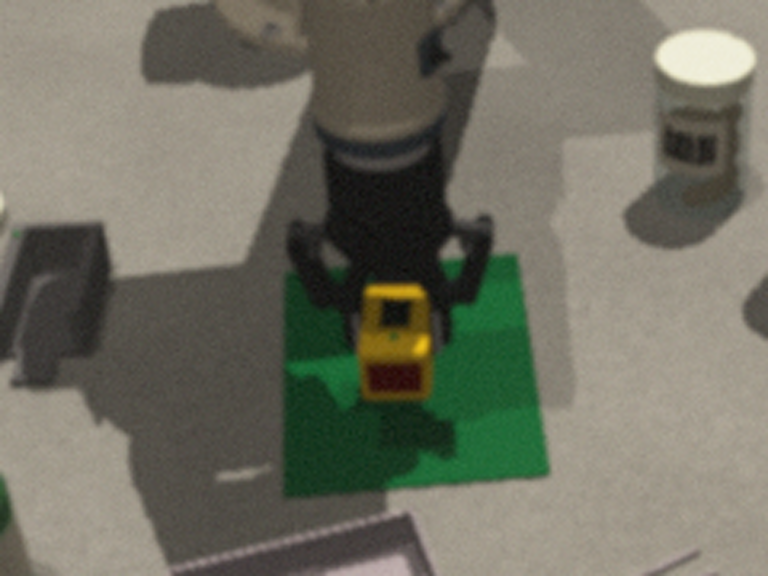

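The scanner is held level above the mat, with its head at about (395,340) in the crop. I'll lower it slowly.

```bash
python3 -m crank '[[0,0,0.015,0,0,0,1],[0,0,0.028,0,0,0,1],[0,0,0.037,0,0,0,1],[0,0,0.042,0,0,0,1],[0,0,0.044,0,0,0,1]]' && python3 -m crank '[[0,0,0.001,0,0,0,1],[0,0,0.001,0,0,0,1],[0,0,0.001,0,0,0,1]]'
```

```text
clock: 4.2
eef_pos: [587.8, -56.9, 28.7]
tcp_rot: [3.142, 0.001, -0.235]
contact_force: [0.5, 0.1, -1.9]
opening: 0.528
grasp_force: 81.8
clock: 4.5
eef_pos: [588.4, -56.8, 28.7]
tcp_rot: [-3.141, -0.001, -0.234]
contact_force: [-0.3, 0.5, -2.1]
opening: 0.53
grasp_force: 81.8
```

```bash
python3 -m crank '[[0,0,0.001,0,0,0,1],[0,0,0.002,0,0,0,1],[0,0,0.003,0,0,0,1],[0,0,0.003,0,0,0,1]]'
```

```text
clock: 4.9
eef_pos: [588.2, -56.7, 26.1]
tcp_rot: [-3.142, -0.0, -0.234]
contact_force: [-3.5, 0.7, 7.6]
opening: 0.53
grasp_force: 83.0
```

```bash
python3 -m crank '[[0,0,0,0,0,0,0.4],[0,0,0,0,0,0,0.2],[0,0,0,0,0,0,0],[0,0,0,0,0,0,0],[0,0,0,0,0,0,0]]' && python3 -m crank '[[0,0,-0.02,0,0,0,0],[0,0,-0.06,0,0,0,0],[-0.03,0,-0.1,0,0,0,0],[-0.07,0,-0.12,0,0,0,0],[-0.1,0,-0.12,0,0,0,0]]' && python3 -m crank '[[0,0,0,0,0,0,0],[0,0,0,0,0,0,0],[0,0,0,0,0,0,0]]'
python3 - <<'E'
from h import *
g=grab('wrist','w2.png')
E
```

```text
clock: 5.4
eef_pos: [588.0, -56.7, 25.2]
tcp_rot: [3.142, 0.0, -0.234]
contact_force: [-0.4, -0.0, -0.9]
opening: 1.0
grasp_force: 0.0
clock: 5.9
eef_pos: [490.6, -33.3, 147.9]
tcp_rot: [-3.141, -0.004, -0.234]
contact_force: [-0.1, 0.4, -0.6]
opening: 0.998
grasp_force: 0.0
clock: 6.2
eef_pos: [491.9, -33.7, 145.3]
tcp_rot: [-3.141, -0.001, -0.234]
contact_force: [-0.2, 0.4, 0.2]
opening: 1.001
grasp_force: 0.0
```

View pics/w2.png

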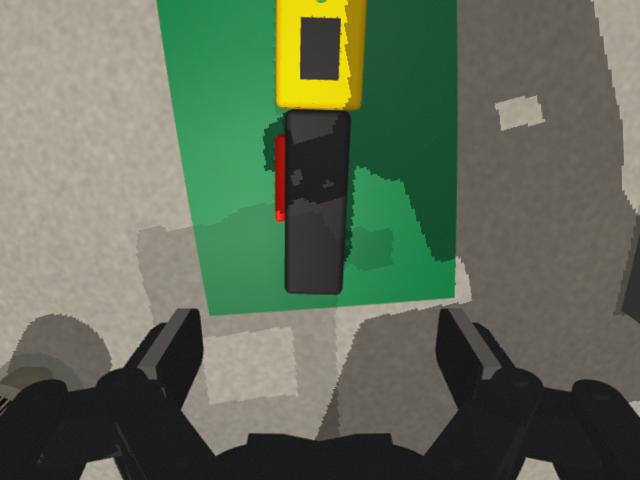

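The scanner lies flat on the mat. Handle top corners are (287,111), (350,112), (343,292) and (285,292), with the red trigger on the left at (280,178).

Run:
```python
from h import *
g=load('w2.png'); P=px(g,[[287,111],[350,112],[344,292],[285,292]],42)
f,b=(P[0]+P[1])/2,(P[2]+P[3])/2; u=(f-b)[:2];L=np.linalg.norm(u);u/=L; y=np.arctan2(u[1],u[0])
print(P.round(1),L,np.linalg.norm(P[0]-P[1]),y)
o=((f+b)/2)[:2]+35*u; print('origin',o); h=o-10*u; to([*h,29],y)
g=load('scene1.png'); K=np.array([[g['fx'],0,g['cx']],[0,g['fy'],g['cy']],[0,0,1]]); C=camR(g)
def proj(p):
    p=np.array(p,float); return cv2.projectPoints(p,cv2.Rodrigues(C.T)[0],-C.T@np.array(g['position'],float),K,np.array(g['D'],float))[0].reshape(-1,2)
J=np.array([538.8,272.5]); sc=lambda q:((q-[385,178]+.5)*6.5-.5+[390,0]).round(0)
print('lid c',sc(proj([[*J,130]])))
for th in(-40,-50,-55,-60,-70):
    e=lambda a,z:[J[0]+38*np.cos(np.radians(a)),J[1]+38*np.sin(np.radians(a)),z]
    print(th,sc(proj([e(th+45,95),e(th+45,45),e(th,70),e(th-45,95),e(th-45,45)])).tolist())
```

```text
[[569.  -33.9  42. ]
 [560.7 -66.6  42. ]
 [458.1 -40.9  42. ]
 [466.4  -5.8  42. ]] 106.01552083997716 33.754144351755535 -0.25708285340670733
origin [547.40490691 -45.70414287]
shift [ 0.0467 -0.0015  0.1162] turn [-0.    -0.001  0.023] at [491.9 -33.7 145.2] [-3.142e+00 -1.000e-03 -2.340e-01] t 6.25
lid c [[620. 113.]]
-40 [[662.0, 254.0], [649.0, 365.0], [573.0, 309.0], [516.0, 216.0], [508.0, 327.0]]
-50 [[644.0, 257.0], [632.0, 368.0], [556.0, 303.0], [510.0, 205.0], [501.0, 316.0]]
-55 [[635.0, 258.0], [623.0, 369.0], [548.0, 299.0], [508.0, 200.0], [499.0, 310.0]]
-60 [[625.0, 258.0], [614.0, 369.0], [541.0, 296.0], [506.0, 194.0], [498.0, 305.0]]
-70 [[606.0, 257.0], [595.0, 368.0], [527.0, 287.0], [506.0, 183.0], [498.0, 293.0]]
```

```bash
python3 -m crank '[[0.047,-0.002,0.03,0,0,0.015,0],[0.047,-0.002,0.07,0,0,0.015,0],[0.047,-0.002,0.1,0,0,0.015,0],[0.047,-0.002,0.117,0,0,0.015,0],[0.047,-0.002,0.117,0,0,0.015,0]]' && python3 -m crank '[[0,0,0,0,0,0,0.3],[0,0,0,0,0,0,0.5],[0,0,0,0,0,0,1],[0,0,0,0,0,0,1],[0,0,0,0,0,0,1]]' 90
```

```text
clock: 6.75
eef_pos: [535.7, -42.5, 25.3]
tcp_rot: [3.141, 0.005, -0.249]
contact_force: [-1.1, -0.2, 0.9]
opening: 1.001
grasp_force: 0.0
clock: 7.25
eef_pos: [538.0, -42.9, 29.9]
tcp_rot: [3.142, -0.003, -0.249]
contact_force: [-2.0, -3.0, 9.0]
opening: 0.405
grasp_force: 90.9
```

```bash
python3 -m crank '[[0,0,-0.01,0,0,0,1],[0,0,-0.03,0,0,0,1],[0,0,-0.055,0,0,0,1],[0,0,-0.075,0,0,0,1],[0,0,-0.08,0,0,0,1]]'
python3 - <<'E'
from h import *
to([684.6,71.9,110],2.199)
s=r.sense(); print(s['wrist_torque'],s['opening'])
E
```

```text
clock: 7.75
eef_pos: [538.3, -42.5, 111.1]
tcp_rot: [-3.141, -0.004, -0.249]
contact_force: [0.1, -0.1, -2.4]
opening: 0.41
grasp_force: 89.9
shift [ 0.1136 -0.147   0.0017] turn [ 0.005 -0.003 -2.448] at [538.3 -42.5 111.1] [-3.141 -0.004 -0.249] t 7.75
[-0.01800146  0.01652127 -0.00079559] 0.4099451672183491
```

```bash
python3 -m crank '[[0.02,-0.026,0,0,0,-0.1,1],[0.045,-0.06,0,0,0,-0.24,1],[0.072,-0.095,0,0,0,-0.38,1],[0.1,-0.13,0,0,0,-0.52,1],[0.1136,-0.147,0,0,0,-0.66,1]]' && python3 -m crank '[[0,0,0,0,0,-0.14,1],[0,0,0,0,0,-0.28,1],[0,0,0,0,0,-0.42,1],[0,0,0,0,0,-0.56,1],[0,0,0,0,0,-0.7,1]]' >/dev/null && python3 -m crank '[[0,0,0,0,0,-0.14,1],[0,0,0,0,0,-0.28,1],[0,0,0,0,0,-0.42,1],[0,0,0,0,0,-0.56,1],[0,0,0,0,0,-0.7,1]]'
python3 - <<'E'
from h import *
to([684.6,71.9,110],2.199)
E
```

```text
clock: 8.25
eef_pos: [685.7, 74.4, 108.0]
tcp_rot: [3.142, -0.002, 0.418]
contact_force: [1.0, 0.3, -1.1]
opening: 0.409
grasp_force: 90.1
clock: 9.25
eef_pos: [682.7, 72.0, 107.6]
tcp_rot: [-3.141, -0.0, 1.817]
contact_force: [-0.1, -0.2, -1.7]
opening: 0.411
grasp_force: 90.1
shift [-0.0005  0.0018 -0.0024] turn [-0.001 -0.    -0.382] at [682.7  72.  107.6] [-3.141 -0.     1.817] t 9.25
```

```bash
python3 -m crank '[[0,0.002,0,0,0,-0.13,1],[0,0.002,0,0,0,-0.26,1],[0,0.002,0.01,0,0,-0.36,1],[0,0.002,0.015,0,0,-0.382,1],[0,0.002,0.016,0,0,-0.382,1]]'
python3 - <<'E'
from h import *
to([649.3,120.4,76],2.199)
g=grab('wrist','w3.png')
g=grab('scene','s3.png')
a=cv2.imread('pics/w3.png'); b=g['image'][130:310,340:500,::-1]
cv2.imwrite('pics/c3.png',np.hstack([cv2.resize(a,(440,330)),cv2.resize(b,(293,330),interpolation=2)]))
E
```

```text
clock: 9.75
eef_pos: [684.3, 72.4, 91.0]
tcp_rot: [-3.14, -0.001, 2.191]
contact_force: [0.2, 0.1, -2.3]
opening: 0.407
grasp_force: 90.0
shift [ 0.0594 -0.0005  0.0151] turn [-0.002 -0.001 -0.008] at [684.3  72.4  91. ] [-3.140e+00 -1.000e-03  2.191e+00] t 9.75
```

View pics/c3.png

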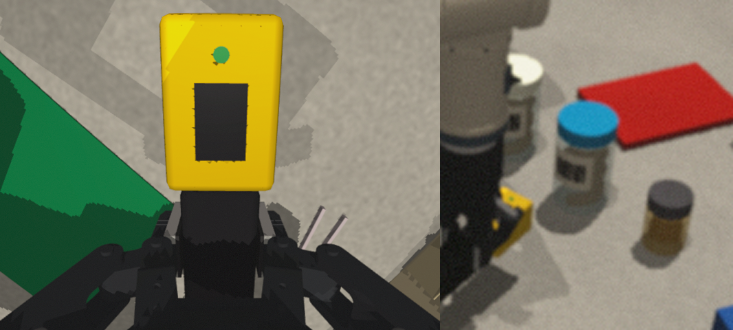

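The head lies centred along the tool in the wrist view (crop 160–283 wide, front edge at row 14). In the scene view it points at the jar's label at about (572,170). I'll check its pose in the hand and the predicted spot error.

Run:
```python
from h import *
g=load('w3.png'); s=r.sense(); P=px(g,[[234,20],[411,20],[397,275],[244,275]],107)
f,b=(P[0]+P[1])/2,(P[2]+P[3])/2; u=(f-b)[:2];L=np.linalg.norm(u);u/=L
print(P.round(1),'L',L,'w',np.linalg.norm(P[0]-P[1]),'yaw',np.arctan2(u[1],u[0]))
sp=f[:2]+50*u; n=np.array([np.cos(np.radians(-54)),np.sin(np.radians(-54))]); lab=np.array([538.8,272.5])+38*n
e=lab-sp; print('spot',sp,'label',lab,'need along,left',e@-n, e@np.array([n[1],-n[0]]), 'tcp->front',np.linalg.norm(f[:2]-s['eef_pos'][:2]))
```

```text
[[610.9 140.4 107. ]
 [646.  165.5 107. ]
 [684.9 111.  107. ]
 [649.2  85.4 107. ]] L 67.01110592186697 w 43.11940234108557 yaw 2.185303445000577
spot [599.61386553 193.78390027] label [561.13583959 241.75735421] need along,left 61.42815570751337 2.931288166496741 tcp->front 98.31270796996502
```

```bash
python3 -m crank '[[0.012,-0.001,0.006,0,0,0,1],[0.03,-0.001,0.012,0,0,0,1],[0.045,-0.001,0.015,0,0,0,1],[0.055,-0.001,0.015,0,0,-0.01,1],[0.06,-0.001,0.015,0,0,-0.01,1]]' && python3 -m crank '[[0,0,0,0,0,0,1],[0,0,0,0,0,0,1],[0,0,0,0,0,0,1],[0,0,0,0,0,0,1],[0,0,0,0,0,0,1]]'
python3 - <<'E'
from h import *
g=grab('wrist','w4.png');t=grab('top','t4.png')
g=grab('scene','s4.png')
a=cv2.imread('pics/w4.png'); b=t['image'][200:290,220:340,::-1]
cv2.imwrite('pics/c4.png',np.hstack([cv2.resize(a,(400,300)),cv2.resize(b,(400,300),interpolation=2)]))
E
```

```text
clock: 10.35
eef_pos: [648.5, 122.1, 77.3]
tcp_rot: [-3.141, -0.0, 2.205]
contact_force: [-0.2, -0.1, -2.6]
opening: 0.408
grasp_force: 90.1
clock: 10.85
eef_pos: [649.7, 120.2, 77.3]
tcp_rot: [3.142, 0.0, 2.202]
contact_force: [-0.3, -0.1, -1.6]
opening: 0.411
grasp_force: 90.0
```

View pics/c4.png

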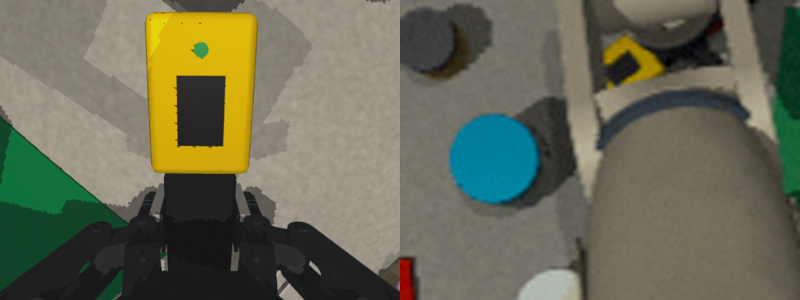

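The blue lid is still at top pixel (248,247). The head's dark panel is about 131 mm from the jar axis, as planned. I'll hold here and check the scene view.

```bash
for i in 1 2 3; do python3 -m crank '[[0,0,0,0,0,0,1],[0,0,0,0,0,0,1],[0,0,0,0,0,0,1],[0,0,0,0,0,0,1],[0,0,0,0,0,0,1]]' | egrep 'clock|eef'; done
python3 - <<'E'
import cv2
b=cv2.imread('pics/s4.png')[165:265,350:460]; cv2.imwrite('pics/c5.png',cv2.resize(b,None,fx=6,fy=6,interpolation=2))
E
```

```text
clock: 11.5
eef_pos: [649.5, 120.6, 77.3]
clock: 12.0
eef_pos: [649.5, 120.6, 77.3]
clock: 12.5
eef_pos: [649.5, 120.6, 77.3]
```

View pics/c5.png

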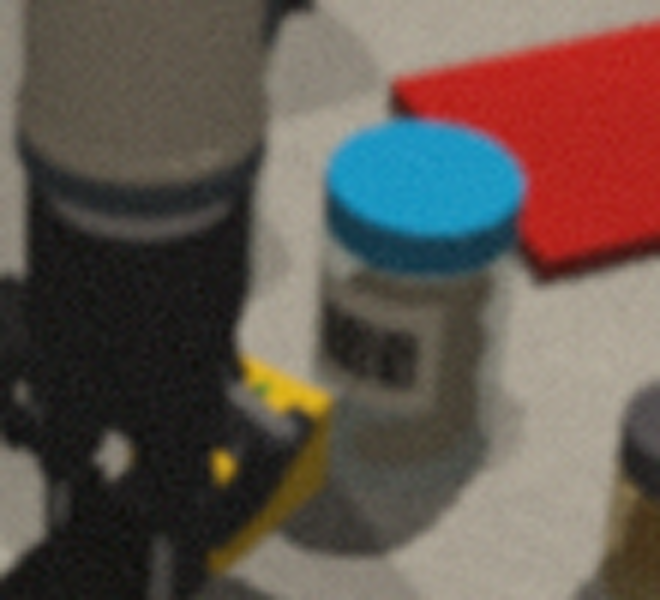

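The scanner has held still for about 2 s, with its head in front of the label. The label edge at (443,330) in the crop confirms a label direction of about -54°. Now I'll back off and return to the mat.

```bash
python3 -m crank '[[-0.012,0,0,0,0,0,1],[-0.035,0,-0.01,0,0,0,1],[-0.065,0,-0.02,0,0,0,1],[-0.09,0,-0.03,0,0,0,1],[-0.1,0,-0.03,0,0,0,1]]'
python3 - <<'E'
from h import *
to([554,-55,106],2.2)
E
```

```text
clock: 13.0
eef_pos: [711.2, 37.4, 109.0]
tcp_rot: [3.139, 0.003, 2.201]
contact_force: [-0.6, -0.5, -1.5]
opening: 0.409
grasp_force: 90.1
shift [ 0.0181 -0.1814  0.0024] turn [0.003 0.003 0.001] at [711.2  37.4 109. ] [3.139e+00 3.000e-03 2.201e+00] t 13.0
```

```bash
python3 -m crank '[[0.003,-0.03,0,0,0,0,1],[0.007,-0.07,0,0,0,0,1],[0.011,-0.11,0,0,0,0,1],[0.015,-0.15,0,0,0,0,1],[0.018,-0.18,0.01,0,0,0,1]]' && python3 -m crank '[[0,0,0.02,0,0,0,1],[0,0,0.04,0,0,0,1],[0,0,0.053,0,0,0,1],[0,0,0.06,0,0,0,1],[0,0,0.06,0,0,0,1]]' && python3 -m crank '[[0,0,0,0,0,0,1],[0,0,0,0,0,0,1]]'
```

```text
clock: 13.5
eef_pos: [550.8, -52.7, 97.6]
tcp_rot: [3.141, 0.0, 2.203]
contact_force: [0.2, -0.1, -1.4]
opening: 0.411
grasp_force: 90.2
clock: 14.0
eef_pos: [552.2, -51.7, 36.3]
tcp_rot: [-3.14, -0.001, 2.203]
contact_force: [-0.2, -0.1, -1.7]
opening: 0.415
grasp_force: 90.4
clock: 14.2
eef_pos: [553.3, -51.8, 38.0]
tcp_rot: [3.141, 0.001, 2.203]
contact_force: [0.2, 0.0, -2.5]
opening: 0.409
grasp_force: 90.4
```

```bash
python3 -m crank '[[0,0,0.003,0,0,0,1],[0,0,0.005,0,0,0,1],[0,0,0.006,0,0,0,1],[0,0,0.007,0,0,0,1],[0,0,0.007,0,0,0,1]]' && python3 -m crank '[[0,0,0.001,0,0,0,1],[0,0,0.001,0,0,0,1]]'
```

```text
clock: 14.7
eef_pos: [552.6, -51.9, 30.2]
tcp_rot: [-3.142, -0.0, 2.203]
contact_force: [0.4, 0.7, -2.0]
opening: 0.407
grasp_force: 90.5
clock: 14.9
eef_pos: [552.7, -51.9, 29.9]
tcp_rot: [3.142, 0.0, 2.203]
contact_force: [-1.7, 0.6, 7.0]
opening: 0.407
grasp_force: 91.6
```

Contact at 7 N. Releasing and retreating.

```bash
python3 -m crank '[[0,0,0,0,0,0,0.4],[0,0,0,0,0,0,0.2],[0,0,0,0,0,0,0],[0,0,0,0,0,0,0],[0,0,0,0,0,0,0]]' && python3 -m crank '[[0,0,-0.02,0,0,0,0],[0,0,-0.06,0,0,0,0],[-0.02,0,-0.1,0,0,0,0],[-0.05,0,-0.14,0,0,0,0],[-0.08,0,-0.16,0,0,0,0]]' && python3 -m crank '[[0,0,0,0,0,0,0],[0,0,0,0,0,0,0],[0,0,0,0,0,0,0]]'
python3 - <<'E'
from h import *
g=grab('wrist','w6.png')
E
```

```text
clock: 15.4
eef_pos: [552.7, -51.9, 29.3]
tcp_rot: [3.142, 0.0, 2.203]
contact_force: [0.6, 0.0, 0.8]
opening: 0.998
grasp_force: 0.0
clock: 15.9
eef_pos: [601.8, -117.2, 193.4]
tcp_rot: [3.138, 0.003, 2.204]
contact_force: [2.8, 0.9, -0.3]
opening: 0.997
grasp_force: 0.0
clock: 16.2
eef_pos: [598.5, -115.7, 187.9]
tcp_rot: [-3.14, -0.002, 2.203]
contact_force: [-0.6, -0.6, -0.5]
opening: 1.002
grasp_force: 0.0
```

View pics/w6.png

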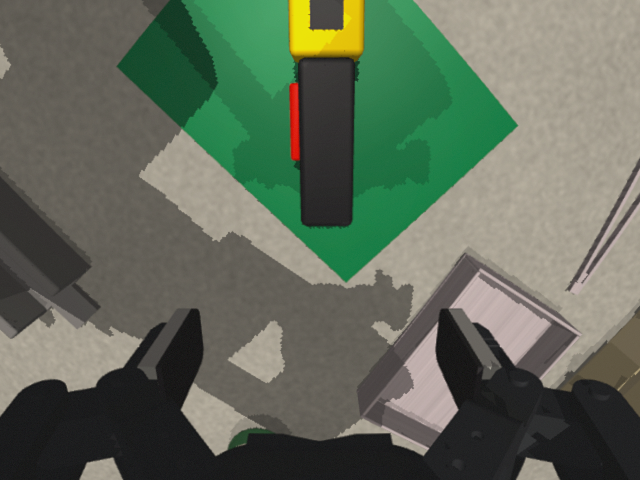

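The scanner lies flat on the mat, handle at (327,140), with the red trigger out at (295,120). The gripper is clear, so I'm handing in.

```bash
python3 -c "
from rig import sign_off
print(sign_off())"
```

```text
the job is handed in; nothing more can be done
None
```

I carried out every step and handed the job in at about 16 s of the 67 s allowed. The scanner is back flat on the mat with its trigger out; the hand-in returned no verdict. I judged the squeezed trigger from the grip opening and the aim at the label from the cameras.

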